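# Line up a cover plate with a drift pin and drop in its bolt

## Task

The steel cover plate on the casing hangs on its first bolt and its other two holes are several millimetres out of line with the casing. Take the tapered drift pin from the wooden stand and work it fully home, collar down on the plate, through the plate's end hole so that it draws the plate into line, feeling your way and never forcing it; then, leaving the pin in, put the hex bolt fully home in the middle hole and let go of both. Do not lean on the plate with the gripper, and leave the other things on the bench where they are.

Things in the scene. Friction and masses are not known exactly. Their poses are not given: they have to be found in the camera images.
- cover: steel cover plate 210 x 70 x 10 mm lying on a fixed dark cast casing (64 mm tall). Origin: middle of its underside. x lengthwise from the first bolt (x = -75 mm, already in) to the drift hole (+75 mm), z up. It cannot lift but swings about the first bolt and shifts lengthwise, stiffly (2 to 4 N at the drift hole). Low boss at x = 37 mm, 24 across, 4 high. Joint friction holds it where left
- drift_hole (a point): centre of the upper edge of the plate's end hole, 21 mm across, 74 mm above the bench; axes as the plate's. The casing's 12 mm flange below has an equal hole that does not yield, at first 9 to 10 mm out of line, so the nose put in at the centre lands on the flange; which way is not measured and must be felt or seen. Below the flange it is hollow to 8 mm above the bench
- bolt_hole (a point): centre of the upper edge of the plate's middle hole, 15 mm across, 75 mm from the drift hole towards the first bolt; axes as the plate's. The casing has an equal hole below, in line to about 1 mm once the drift pin is home
- drift_pin: steel drift pin, 101 mm long, 0.15 kg, standing nose down in the wooden stand. Origin: tip of the nose, z up. Pilot nose 10 mm across to 12 mm above the tip, taper from there to 20 mm across at 38 mm, straight to 60 mm, collar 32 mm across from 60 to 65 mm, round knurled grip 24 mm across from 65 to 101 mm. Home: collar on the plate. Over 35 N on the parts, impact included, is forcing
- bolt: dark flanged hex bolt, 56 mm long, 0.07 kg, standing tip down in the other hole of the stand. Origin: tip, z up, y square to a flat. Shank 12 mm across, tip tapered to 7 mm over 6 mm; flange 26 mm across, 40 to 43 mm above the tip; hex head 18 mm across flats, 43 to 56 mm. Pushed straight in, not screwed. Home: flange on the plate's top face
- stand: fixed wooden block 130 x 50 x 68 mm with two holes 80 mm apart along its x, for the drift pin and the bolt (either may be in either hole; collar and flange rest on its top). Origin: middle of its underside
- brass_bush: loose brass bush, 52 mm across, 94 mm long, lying on the bench on the robot's side: a bystander. Origin: middle of its underside
- oil_can: loose red oil can with a thin spout, 157 mm tall, standing on the bench to the right of the casing: a bystander. Origin: middle of its underside
Mind the look-alikes: they are no part of the job. Leave any yellow look-alike of the drift_pin alone.

How it is judged (in metres and radians):
On the way, in this order (a step that is already met when the one before it is completed fails the run):
1. the drift pin is fully home, collar down on the plate, through the plate's end hole and the casing (z of drift_pin in the frame of drift_hole below -0.0575 m and horizontal distance between drift_pin and drift_hole below 0.004 m and angle between the z axis of drift_pin and the z axis of cover, either way round below 0.06 rad), for 0.2 s.
2. the bolt is fully home in the middle hole, the pin still in (all of step 1 and z of bolt in the frame of bolt_hole below -0.0375 m and horizontal distance between bolt and bolt_hole below 0.005 m and angle between the z axis of bolt and the z axis of cover, either way round below 0.06 rad), for 0.2 s.
At the end, for the whole second after the job is handed in: The drift pin stands in the end hole with its collar within 2.5 mm of the plate and its tip within 4 mm of the hole's axis, the bolt stands in the middle hole with its flange within 2.5 mm of the plate and its tip within 5 mm of the hole's axis, both upright within 0.06 rad, at rest and released (all of step 2 and linear speed of each of drift_pin, bolt below 0.01 m/s); the robot touches nothing.
It fails at once if the drift pin was forced: more than 35 N between it and the casing or the plate (contact force between drift_pin and cover above 35 N or contact force between drift_pin and casing above 35 N).
It fails at once if the bolt was forced: more than 35 N between it and the plate or the casing (contact force between bolt and cover above 35 N or contact force between bolt and casing above 35 N).
It fails at once if the gripper leaned on the plate with more than 15 N (contact force between the fingers and cover above 15 N).
It fails at once if a bystander was shifted by more than 20 mm (distance of any of brass_bush, oil_can from where it was at the start of the episode above 0.02 m).
It also fails if it takes over 69 s, if anything falls off the work surface, if the arm or the gripper's body presses on something with over 40 N, if the wrist force passes 120 N, or if a joint passes its speed limit or range.

## Robot

A 6-joint arm with a two-finger parallel gripper is mounted at the origin on a cart in front of the work surface, level with it; the furniture and walls round the work are solid. World frame = base frame: x ahead of the robot, y to its left, z up, the work surface at z = 0. Lengths are in m, angles in degrees, forces in N, time in s.
With the tool pointing down it reaches from about 0.25 to 0.8 m from the base axis. Payload 3.9 kg.
Tool frame: the origin (TCP) lies midway between the tips of the shut fingers; the grasp point (between the pads) lies 19 mm behind it; x points along the fingers, y is the direction in which the jaws open and shut, and the axes are right-handed (so a half turn about x gives the same grasp; the last joint's range is limited). The gripper opens to 85 mm and grips with 20 to 120 N. Pads are 22 mm wide; open, the fingers measure 114 mm over their backs; the gripper's body (76 mm by 85 mm) begins 54 mm behind the grasp point. The pads swing forward as they close: fully open they stand 13 mm farther back than shut.
Start: joints at [63.656, 14.897, -7.913, 67.191, 0, 90], TCP at [0.233, 0.47, 0.231] pointing down, gripper open.
Joint ranges: [-159.42, 159.42], [-47.68, 98.78], [-73.54, 78.23], [-108.79, 121.32], [-90, 84.71], [-180, 180]. Speed limits (degrees/s): [147.25, 147.25, 180, 180, 180, 180].

## Interface

Orientations are given as a 3x3 rotation matrix whose columns are the frame's x, y, z axes.
In Python, from bench import robot, eyes, close_job gives the robot as it stands. The module is installed in compiled form; this text tells all that it offers.
- The arm moves only by the tool servo_tool, never from a script. Its argument "motion" is a list of rows, each a list of 3 entries, a list of its own where there are three numbers: the closure, from -1 (fully open) to 1 (shut), then the shift along the world's x, y, z scaled (see below), then the turn, a rotation vector about the world's x, y, z scaled (see below). In form: [[fingers, [dx, dy, dz], [ax, ay, az]], ...]. A call has 1 to 20 rows; each row shifts and turns the pose as measured when the row begins; what a row does not reach is not made up. The controller multiplies each number of a shift by 10 cm and each number of a turn by pi rad. A row lasts 1/10 s, in which the tool goes at most 50 mm and 8.59 degrees, less where a joint would pass 70% of its speed; a pose out of reach is approached as far as the arm can. A call with a number of a shift or a turn outside -1 to 1 is refused whole. A call with a gripper value outside its range is refused whole. The fingers move at their own pace and stop on an object; "force" is the grip in N (left out, the last holds). Time passes only in rows, so rows that do not move let the fingers close. It gives the time, the measured TCP pose, the force and the opening at its end, in the units of the state.
- robot.read_state(): the state, without advancing time (a new reading comes with each control period).
- eyes.camera(name): name is "scene" or "top" or "wrist"; returns the picture (480x640x3 uint8, red, green, blue); there is no depth.
- eyes.calibration(name): a dict with "vfov" (degrees; the focal length in pixels is half the picture's height over the tangent of half this angle, whatever the lens; pixels are square), "cx", "cy" (the principal point, pixels), "k1" (the pictures are not rectified: a ray, as slopes to the right and down, at radius r is drawn at 1 + k1 r^2 times it, then the intrinsics apply), "extrinsics" (4x4, takes a point from camera to world coordinates); the wrist camera has in their place "T_tool_cam" (4x4, takes a point from camera to tool coordinates, whose origin is the TCP and whose axes are the tool frame's). Camera axes: x right, y up, looking along -z (the intrinsics and any distortion apply to the point x, -y, -z); pixel columns grow to the right and rows downward; lengths in m; the calibration is good to about 2 mm. A picture is of the moment at which its call begins: read the wrist's pose just before it. calibration takes no time and is no camera call.
- close_job(): hands the job in, once; it reports no verdict.
Trained networks look in the newest picture that a camera, given by its name, has taken for a name from the list of things; names that differ only in an ending like _2 or _b are one class to them, and where a whole thing is asked for, a point or a joint stands for the part that bears it (a point fixed in the world has none). Each returns a list of dicts, best first, with "score" (0 to 1); they miss things now and then, are a little off and sometimes report something else, mostly with a low value. They report only what shows in the picture. A call takes as long as a camera call. They do not tell look-alikes from the thing itself.
- eyes.outline_of(camera, thing): "mask" (480x640 bool, what is visible of it) and "extent" ([centre column, centre row, width, height] as shares, 0 to 1, of the picture: columns of its width, rows of its height, round what is visible of it).
- eyes.spot_point(camera, thing): "at" ([column, row] as shares, 0 to 1, of the picture: columns of its width, rows of its height: a listed point, or the origin of a listed thing).
The state is a dict: "clock": time; "q": joint angles; "qd": joint speeds; "tau": joint torques, N m; "tcp_pos": TCP position; "orientation": TCP orientation; "ft_force": force on the tool from outside, world axes, zero at the start; "ft_torque": the same for the moment, N m; "width": finger opening in m.
Only numpy, scipy, OpenCV 4.12 (cv2) and the standard library are available. Lean on these libraries where they do the work, as an engineer would, in place of code of your own. Each camera call takes 0.05 s, during which the arm holds its last target. There are 200 camera calls.

## Working session

There is one attempt and no reset: what is moved stays moved. The work goes in short steps, Python scripts to look and compute and a tool call to move; the robot and the scene stay as the last step left them, time stands still between calls to the robot, and variables do not carry over. Pictures are saved under pics/ and viewed, about 8 in all and at most 12, crops included, and the job is handed in when it is done.

Besides the shell and the picture viewer there is one more tool, called after "Call:" as a command line: name --argument value ..., lists and objects as JSON in quotes. servo_tool: Moves the arm, as the interface text tells. Its arguments: {"type":"object","properties":{"motion":{"type":"array","items":{"type":"array"}},"force":{"type":"number"}},"required":["motion"]}

```bash
mkdir -p pics; cat > h.py <<'E'
import numpy as np, cv2
from bench import robot, eyes, close_job
def ray(name,u,v,st=None):
    c=eyes.calibration(name); f=240/np.tan(np.radians(c["vfov"]/2))
    d=np.array([(u-c["cx"])/f,(v-c["cy"])/f]); s=d.copy()
    for _ in range(20): s=d/(1+c["k1"]*(s@s))
    if name=="wrist":
        T=np.eye(4); T[:3,:3]=np.array(st["orientation"]); T[:3,3]=st["tcp_pos"]; E=T@np.array(c["T_tool_cam"])
    else: E=np.array(c["extrinsics"])
    return E[:3,3],E[:3,:3]@np.array([s[0],-s[1],-1])
def onz(name,u,v,z,st=None):
    o,d=ray(name,u,v,st); return o+d*(z-o[2])/d[2]
def tri(rs):
    A=0;b=0
    for o,d in rs:
        d=d/np.linalg.norm(d);P=np.eye(3)-np.outer(d,d);A=A+P;b=b+P@o
    return np.linalg.solve(A,b)
def snap(name,fn):
    im=eyes.camera(name); cv2.imwrite("pics/"+fn,im[:,:,::-1]); return im
E
cat > a.py <<'E'
from h import *
np.set_printoptions(precision=4,suppress=True)
s=robot.read_state(); print(s)
ims=[]
for n in("scene","top"):
    snap(n,n+"0.png")
    for t in("drift_pin","bolt","drift_hole","bolt_hole","cover","stand","brass_bush","oil_can"):
        for r in eyes.spot_point(n,t)[:3]:
            u,v=r["at"][0]*640,r["at"][1]*480
            z=dict(drift_hole=.074,bolt_hole=.074,cover=.064,drift_pin=.008,bolt=.028).get(t,0)
            print(n,t,round(r["score"],2),round(u),round(v),onz(n,u,v,z))
E
python3 a.py
```

```text
{'clock': 0.0, 'q': array([63.6548, 14.9351, -7.9876, 67.1902, -0.0012, 90.0011]), 'qd': array([ 0.04  , -0.0455,  0.0391, -0.0695,  0.058 , -0.0183]), 'tau': array([ -0.0016, -40.5678,  25.3923,   0.0186,  -0.0002,  -0.    ]), 'tcp_pos': array([0.2327, 0.4698, 0.2305]), 'orientation': array([[-0.0009,  0.4438,  0.8961],
       [-0.0018,  0.8961, -0.4438],
       [-1.    , -0.002 ,  0.    ]]), 'ft_force': array([0.418 , 0.2007, 0.5151]), 'ft_torque': array([ 0.0847,  0.0332, -0.0505]), 'width': 0.08548328568991816}
scene drift_pin 0.84 241 161 [0.3691 0.2986 0.008 ]
scene drift_pin 0.68 308 215 [0.4835 0.0991 0.008 ]
scene bolt 0.54 336 147 [0.589  0.2689 0.028 ]
scene drift_hole 0.63 338 265 [ 0.4981 -0.0895  0.074 ]
scene bolt_hole 0.97 375 255 [ 0.5732 -0.0838  0.074 ]
scene cover 0.89 375 256 [ 0.574  -0.0791  0.064 ]
scene cover 0.33 266 223 [0.3857 0.0513 0.064 ]
scene stand 0.9 321 157 [0.5525 0.274  0.    ]
scene brass_bush 0.6 266 222 [0.3924 0.1085 0.    ]
scene oil_can 0.55 332 419 [ 0.4217 -0.3482  0.    ]
top drift_pin 0.73 261 249 [0.4776 0.103  0.008 ]
top drift_pin 0.62 178 291 [0.3832 0.287  0.008 ]
top drift_pin 0.46 181 236 [0.5079 0.2878 0.008 ]
top bolt 0.51 188 199 [0.5893 0.2703 0.028 ]
top drift_hole 0.87 346 233 [ 0.5013 -0.0836  0.074 ]
top bolt_hole 0.64 345 198 [ 0.5774 -0.0835  0.074 ]
top cover 0.77 343 201 [ 0.5747 -0.0789  0.064 ]
top stand 0.92 185 220 [0.5484 0.281  0.    ]
top brass_bush 0.84 253 290 [0.3881 0.1209 0.    ]
top oil_can 0.68 465 274 [ 0.4215 -0.359   0.    ]
```

View pics/scene0.png

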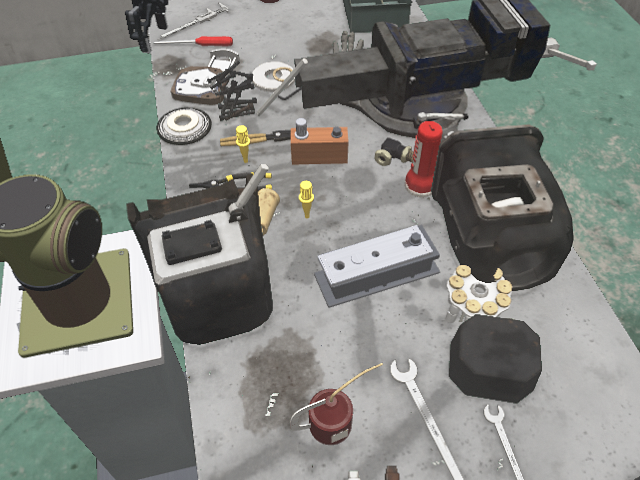

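View pics/top0.png

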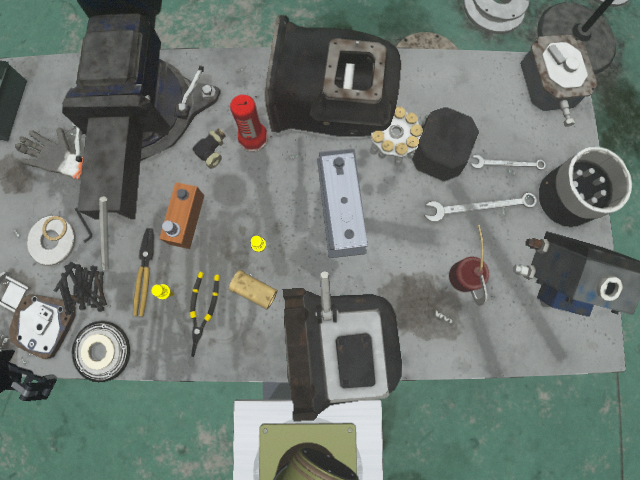

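The real pin stands near (301,128) in scene / (172,228) in top, with the bolt at (337,132). The two yellow pins are look-alikes. The plate runs from its first bolt (far end) to the drift hole (near end, scene (338,265)). Next I move over the stand.

Call:
servo_tool --motion '[[-1, [0.33, -0.23, 0], [0, 0, 0.0095]], [-1, [0.33, -0.23, 0], [0, 0, 0.0095]], [-1, [0.33, -0.23, 0], [0, 0, 0.0095]], [-1, [0.33, -0.23, 0], [0, 0, 0.0095]], [-1, [0.33, -0.23, 0], [0, 0, 0.0095]], [-1, [0.33, -0.23, 0], [0, 0, 0.0095]], [-1, [0.33, -0.23, 0], [0, 0, 0.0095]], [-1, [0.33, -0.23, 0], [0, 0, 0.0095]], [-1, [0, 0, 0], [0, 0, 0]]]'

```text
clock: 1.8
tcp_pos: [0.5059, 0.2804, 0.2317]
orientation: [[0.002, 0.203, 0.979], [0.003, 0.979, -0.203], [-1.0, 0.004, 0.002]]
ft_force: [-0.4, -0.1, -0.2]
width: 0.0853
```

```bash
cat > b.py <<'E'
from h import *
import sys
np.set_printoptions(precision=4,suppress=True)
s=robot.read_state(); print(s["clock"],s["tcp_pos"],s["orientation"],s["ft_force"])
c=eyes.calibration("wrist"); print(c)
im=snap("wrist","w1.png")
for t,z in(("drift_pin",.008),("bolt",.028),("stand",0)):
    for r in eyes.spot_point("wrist",t)[:3]:
        u,v=r["at"][0]*640,r["at"][1]*480
        print(t,round(r["score"],2),round(u),round(v),onz("wrist",u,v,z,s))
    if t!="stand":
     for r in eyes.outline_of("wrist",t)[:3]:
        ys,xs=np.nonzero(r["mask"]); print(" mask",round(r["score"],2),xs.min(),xs.max(),ys.min(),ys.max())
E
python3 b.py
```

```text
1.8 [0.5059 0.2804 0.2317] [[ 0.0024  0.2031  0.9792]
 [ 0.0032  0.9792 -0.2031]
 [-1.      0.0036  0.0017]] [-0.3836 -0.0948 -0.1849]
{'vfov': 58.031595607105146, 'cx': 317.1616625299256, 'cy': 236.86999238838888, 'k1': -0.0077309671550807695, 'T_tool_cam': array([[ 0.0003,  0.2981, -0.9545, -0.1431],
       [ 1.    , -0.0003,  0.0002,  0.0003],
       [-0.0002, -0.9545, -0.2981, -0.0762],
       [ 0.    ,  0.    ,  0.    ,  1.    ]])}
drift_pin 0.81 326 202 [0.5147 0.2878 0.008 ]
drift_pin 0.69 112 206 [0.4797 0.1048 0.008 ]
drift_pin 0.63 313 32 [0.3805 0.3045 0.008 ]
 mask 0.83 32 120 201 256
 mask 0.72 289 337 0 45
bolt 0.82 326 295 [0.5916 0.2714 0.028 ]
 mask 0.9 311 342 301 336
stand 0.67 324 242 [0.5529 0.2783 0.    ]
```

View pics/w1.png

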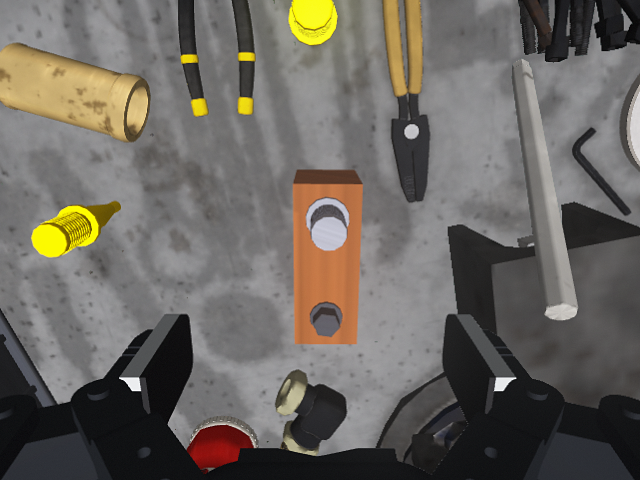

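```bash
cat > c.py <<'E'
from h import *
np.set_printoptions(precision=4,suppress=True)
s=robot.read_state(); im=cv2.imread("pics/w1.png")
for n,u,v,z in(("pin",329,235,.109),("collar",327,213,.073),("bolt",326,320,.084),("vise",450,228,.1),("vise",495,265,.2),("sta",294,184,.068),("sta",362,184,.068),("sta",295,343,.068),("sta",357,343,.068)): print(n,onz("wrist",u,v,z,s))
cv2.imwrite("pics/z1.png",cv2.resize(im[190:350,280:380],None,fx=5,fy=5,interpolation=cv2.INTER_CUBIC)[:,:][200:800])
E
python3 c.py
```

```text
pin [0.508 0.291 0.109]
collar [0.5025 0.2916 0.073 ]
bolt [0.5807 0.2755 0.084 ]
vise [0.5218 0.3703 0.1   ]
vise [0.5077 0.3617 0.2   ]
sta [0.4781 0.2724 0.068 ]
sta [0.4877 0.3202 0.068 ]
sta [0.6045 0.2458 0.068 ]
sta [0.6144 0.2948 0.068 ]
```

View pics/z1.png

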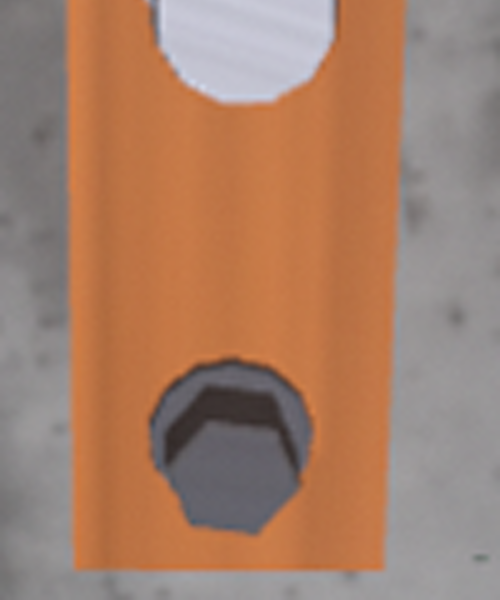

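Pin sits at about (0.507, 0.2915), bolt at (0.585, 0.275). The bolt's flats need a jaw turn of about +23°. Now grasping the pin.

Call:
servo_tool --motion '[[-0.3, [0.01, 0.11, 0], [0, 0, 0]], [-0.3, [0, 0, -0.2], [0, 0, 0]], [-0.3, [0, 0, -0.25], [0, 0, 0]], [-0.3, [0, 0, -0.25], [0, 0, 0]], [-0.3, [0, 0, -0.25], [0, 0, 0]], [-0.3, [0, 0, -0.25], [0, 0, 0]], [-0.3, [0, 0, -0.2], [0, 0, 0]], [-0.3, [0, 0, -0.1], [0, 0, 0]], [-0.3, [0, 0, -0.05], [0, 0, 0]], [-0.3, [0, 0, 0], [0, 0, 0]]]' --force 40

```text
clock: 3.1
tcp_pos: [0.4966, 0.3098, 0.0753]
orientation: [[0.005, 0.18, 0.984], [0.012, 0.984, -0.18], [-1.0, 0.012, 0.003]]
ft_force: [0.2, 0.2, 0.5]
width: 0.0555
```

```bash
cat > d.py <<'E'
from h import *
np.set_printoptions(precision=4,suppress=True)
s=robot.read_state(); print(s["tcp_pos"],s["width"],s["ft_force"]); snap("wrist","w2.png")
E
python3 d.py
```

```text
[0.4966 0.3098 0.0753] 0.0555428501406747 [0.2485 0.1676 0.5024]
```

View pics/w2.png

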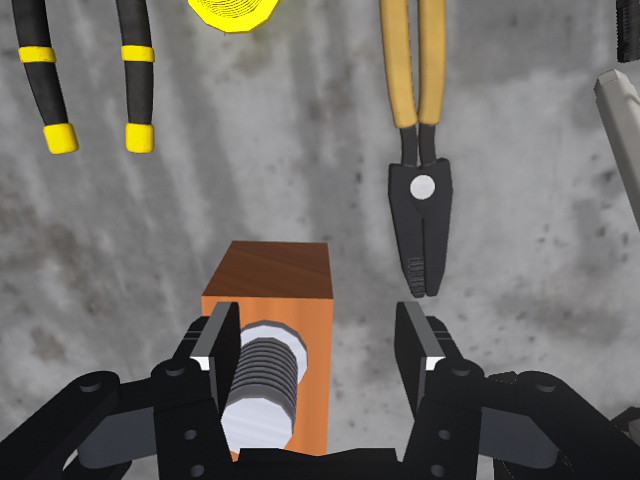

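The pin stands between the pads, near the left one; the arm drifted during the descent. Correcting, then closing.

Call:
servo_tool --motion '[[-0.3, [0.05, -0.09, 0], [0, 0, 0.006]], [-0.3, [0.05, -0.09, 0], [0, 0, 0]], [-0.3, [0, 0, 0], [0, 0, 0]]]'

```text
clock: 3.45
tcp_pos: [0.5093, 0.2934, 0.079]
orientation: [[0.011, 0.16, 0.987], [0.016, 0.987, -0.16], [-1.0, 0.017, 0.008]]
ft_force: [-0.6, 1.3, 0.7]
width: 0.055
```

```bash
cat > e.py <<'E'
from h import *
np.set_printoptions(precision=4,suppress=True)
s=robot.read_state(); print(s["tcp_pos"],s["width"],s["ft_force"],s["qd"])
E
python3 e.py
```

```text
[0.5093 0.2934 0.079 ] 0.05501026757057165 [-0.6011  1.2784  0.7435] [ 0.7796 -0.5004  0.7209  0.2805  0.9245  0.1458]
```

Call:
servo_tool --motion '[[-0.3, [-0.02, -0.02, -0.03], [-0.005, 0.0035, 0.006]], [-0.3, [0, 0, 0], [0, 0, 0]], [1, [0, 0, 0], [0, 0, 0]], [1, [0, 0, 0], [0, 0, 0]], [1, [0, 0, 0], [0, 0, 0]], [1, [0, 0, 0], [0, 0, 0]]]' --force 50

```text
clock: 4.05
tcp_pos: [0.5078, 0.2889, 0.0777]
orientation: [[0.001, 0.142, 0.99], [-0.006, 0.99, -0.142], [-1.0, -0.006, 0.002]]
ft_force: [1.1, 1.1, -1.3]
width: 0.0227
```

Call:
servo_tool --motion '[[1, [0, 0, 0.2], [0, 0, 0.003]], [1, [0, 0, 0.3], [0, 0, 0.003]], [1, [0, 0, 0.35], [0, 0, 0.003]], [1, [0, 0, 0.35], [0, 0, 0]], [1, [0, 0, 0.3], [0, 0, 0]], [1, [0.04, -0.3, 0.1], [0, 0, 0]], [1, [0.04, -0.4, 0], [0, 0, 0]], [1, [0.04, -0.4, 0], [0, 0, 0]], [1, [0.04, -0.4, 0], [0, 0, 0]], [1, [0.04, -0.4, 0], [0, 0, 0]], [1, [0.04, -0.4, 0], [0, 0, 0]], [1, [0.04, -0.4, 0], [0, 0, 0]], [1, [0.04, -0.4, 0], [0, 0, 0]], [1, [0.04, -0.35, 0], [0, 0, 0]], [1, [0.04, -0.25, 0], [0, 0, 0]], [1, [0, 0, 0], [0, 0, 0]]]'

```text
clock: 5.65
tcp_pos: [0.5427, -0.0889, 0.2355]
orientation: [[-0.008, 0.103, 0.995], [0.001, 0.995, -0.103], [-1.0, 0.0, -0.008]]
ft_force: [0.1, 0.5, -2.0]
width: 0.0224
```

```bash
cat > f.py <<'E'
from h import *
np.set_printoptions(precision=4,suppress=True)
s=robot.read_state(); print(s["clock"],s["tcp_pos"],s["orientation"],s["width"],s["ft_force"],s["q"])
im=snap("wrist","w3.png")
for t,z in(("drift_hole",.074),("bolt_hole",.074),("cover",.064)):
    for r in eyes.spot_point("wrist",t)[:3]:
        u,v=r["at"][0]*640,r["at"][1]*480
        print(t,round(r["score"],2),round(u),round(v),onz("wrist",u,v,z,s))
E
python3 f.py
```

```text
5.65 [ 0.5427 -0.0889  0.2355] [[-0.0075  0.1031  0.9946]
 [ 0.0008  0.9947 -0.1031]
 [-1.      0.0001 -0.0075]] 0.02243926363261004 [ 0.1046  0.4687 -2.0107] [-9.2889 17.5911 -3.4726 69.3681 -0.0223 -3.3725]
drift_hole 0.73 311 157 [ 0.5015 -0.0889  0.074 ]
bolt_hole 0.97 334 252 [ 0.5734 -0.0792  0.074 ]
cover 0.86 334 249 [ 0.5746 -0.0789  0.064 ]
```

View pics/w3.png

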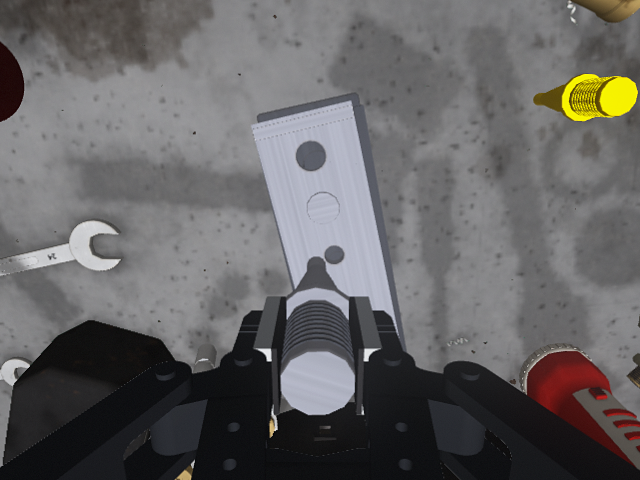

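The pin is held upright and the drift hole is at (311,157). A dark strip of casing shows to the right and above the plate. I'll enhance the hole.

```bash
python3 - <<'E'
import cv2,numpy as np
im=cv2.imread("pics/w3.png")
c=cv2.resize(im[85:275,235:375],None,fx=4,fy=4,interpolation=cv2.INTER_CUBIC)[:600]
h=np.clip((im[130:185,285:340].astype(float)-20)*3.5,0,255).astype(np.uint8)
h=cv2.resize(h,(240,240),interpolation=cv2.INTER_CUBIC)
o=np.zeros((600,800,3),np.uint8); o[:c.shape[0],:560]=c; o[:240,560:]=h; cv2.imwrite("pics/z3.png",o)
print(im[155,290:335].mean(1).astype(int), im[138:178,311].mean(1).astype(int))
E
```

```text
[187 187 188 190 189 161  98  94  96  97  96  94  95  96  99  97  97  95
  97  98  98  97  96  96  96  96  96  95  95  97  98  98  98  97  93 111
 157 178 182 181 184 182 182 185 188] [185 180 157 115  93  96  96  97  95  96  96  95  96  94  92  95  97  97
  97  97  97  97  96  96  99  98  97  96  98  99  99  92  81 153 180 181
 183 184 185 184]
```

View pics/z3.png

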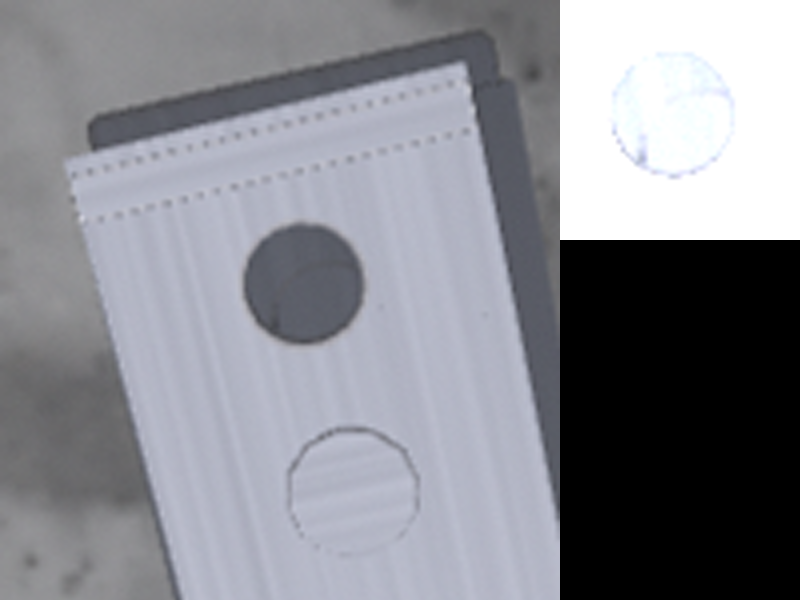

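```bash
python3 - <<'E'
import cv2,numpy as np
im=cv2.imread("pics/w3.png").astype(float).mean(2)
h=np.clip((im[134:180,288:336]-86)*18,0,255).astype(np.uint8)
cv2.imwrite("pics/z4.png",cv2.resize(h,None,fx=12,fy=12,interpolation=cv2.INTER_NEAREST))
E
```

```text
(no output)
```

View pics/z4.png

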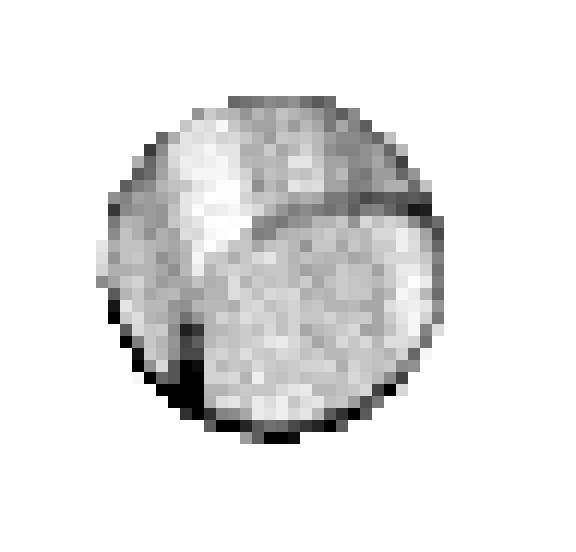

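```bash
cat > g.py <<'E'
from h import *
from scipy.optimize import least_squares
np.set_printoptions(precision=4,suppress=True)
s=robot.read_state()
def fit(P):
    q=np.array([onz("wrist",288+x/12-.5,134+y/12-.5,z,s)[:2] for x,y,z in P])
    r=least_squares(lambda c:np.hypot(*(q-c).T)-.0105,q.mean(0)); return r.x,r.fun*1e3
a=fit([(x,y,.074) for x,y in((100,270),(440,270),(270,97),(265,440),(150,150),(385,140),(150,370))])
b=fit([(x,y,.064) for x,y in((188,330),(205,272),(250,235),(300,212),(365,200),(425,205))])
print(a,b,b[0]-a[0],np.hypot(*(b[0]-a[0])))
E
python3 g.py
```

```text
(array([ 0.5006, -0.0852]), array([-0.2018, -1.0085, -0.5313, -0.6831, -0.4072, -0.6997, -1.119 ])) (array([ 0.5082, -0.0813]), array([-0.0528,  0.4031, -0.0877, -0.3207, -0.1624,  0.3503])) [0.0076 0.0039] 0.008529716998012327
```

```bash
cat > g2.py <<'E'
from h import *
np.set_printoptions(precision=4,suppress=True)
s=robot.read_state(); t=s["tcp_pos"]; zt=t[2]-.0697
print("grip top",onz("wrist",318,383,zt+.101,s)-t)
for v in(258,262,266,270): print(v,onz("wrist",316,v,zt,s)-t)
im=cv2.imread("pics/w3.png"); print(im[250:300:2,316].mean(1).astype(int)); 
for v in (262,268,274,280): print(v,im[v,298:336].mean(1).astype(int))
E
python3 g2.py
```

```text
grip top [ 0.0053 -0.      0.0313]
258 [ 0.0012 -0.0004 -0.0697]
262 [ 0.0034 -0.0006 -0.0697]
266 [ 0.0056 -0.0008 -0.0697]
270 [ 0.0079 -0.001  -0.0697]
[188 188 188 146  84  84  86  82  78  79  80  78  79  78  80  81  76  82
  85 170 185 183 182 181 182]
262 [193 192 190 187 188 189 188 188 181 144  77  78  82  84  83  84  84  85
  86  86  86  82  83  84  83  79  82 135 186 157 122  89  81  84  86  86
  86  84]
268 [186 190 194 191 188 186 189 193 171  89  73  73  75  77  77  78  77  77
  79  79  79  79  77  78  76  78  75 101 163 193 190 188 187 187 187 188
 187 188]
274 [185 184 186 190 194 189 149  73  72  76  75  77  78  78  80  78  79  78
  79  80  79  79  78  79  79  78  78  77  75  82 120 171 192 187 187 186
 187 186]
280 [192 185 149  86  72  75  75  76  75  78  79  78  78  79  78  79  79  79
  81  79  80  79  80  80  80  79  80  79  79  79  79  78  77  81 120 168
 188 186]
```

Call:
servo_tool --motion '[[1, [-0.05, 0.01, -0.1], [0, -0.0024, 0]], [1, [-0.05, 0.01, -0.2], [0, 0, 0]], [1, [-0.05, 0.01, -0.2], [0, 0, 0]], [1, [-0.02, 0.01, -0.2], [0, 0, 0]], [1, [0, 0, -0.1], [0, 0, 0]], [1, [0, 0, 0], [0, 0, 0]]]'

```text
clock: 6.45
tcp_pos: [0.5248, -0.0725, 0.1545]
orientation: [[0.003, 0.086, 0.996], [0.005, 0.996, -0.086], [-1.0, 0.005, 0.002]]
ft_force: [0.6, 0.2, -1.8]
width: 0.0225
```

```bash
cat > k.py <<'E'
from h import *
import sys
np.set_printoptions(precision=4,suppress=True)
s=robot.read_state(); print(s["clock"],s["tcp_pos"],s["orientation"],s["width"],s["ft_force"])
im=snap("wrist",sys.argv[1])
for r in eyes.spot_point("wrist","drift_hole")[:2]:
    u,v=r["at"][0]*640,r["at"][1]*480; print(r["score"],u,v,onz("wrist",u,v,.074,s))
x0,x1,y0,y1=map(int,sys.argv[2:6])
c=np.clip(im[y0:y1,x0:x1].astype(float)*1.0,0,255).astype(np.uint8)[:,:,::-1]
h=np.clip((im[y0:y1,x0:x1].mean(2)-60)*6,0,255).astype(np.uint8)
h=cv2.cvtColor(h,cv2.COLOR_GRAY2BGR)
o=np.hstack([c,h]); f=min(800/o.shape[1],600/o.shape[0]); print("zoom",f)
cv2.imwrite("pics/z"+sys.argv[1],cv2.resize(o,None,fx=f,fy=f,interpolation=cv2.INTER_CUBIC))
E
python3 k.py w5.png 240 400 130 330
```

```text
6.45 [ 0.5248 -0.0725  0.1545] [[ 0.0026  0.0856  0.9963]
 [ 0.0048  0.9963 -0.0857]
 [-1.      0.005   0.0022]] 0.02248602496024906 [ 0.6043  0.1526 -1.8292]
0.91 282.368 209.904 [ 0.5021 -0.0884  0.074 ]
0.19 318.976 262.32 [ 0.5334 -0.0715  0.074 ]
zoom 2.5
```

View pics/zw5.png

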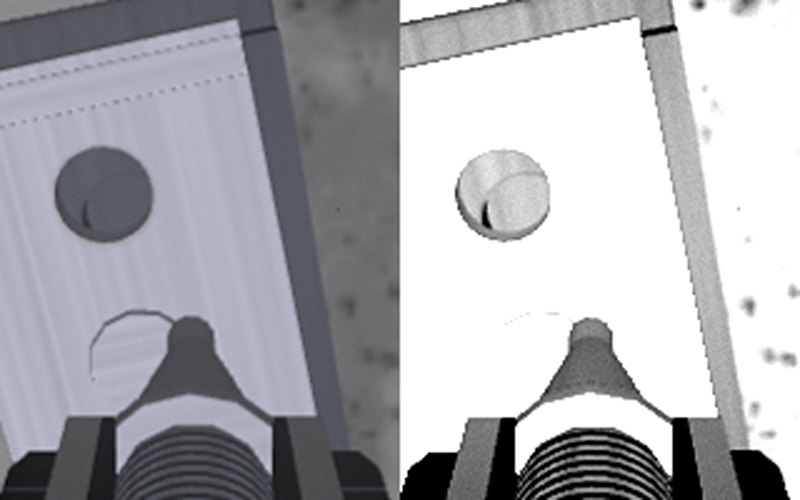

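```bash
cat > g3.py <<'E'
from h import *
from scipy.optimize import least_squares
np.set_printoptions(precision=4,suppress=True)
s=robot.read_state(); t=s["tcp_pos"]
def pix(P,z): return np.array([onz("wrist",240+x/2.5-.4,130+y/2.5-.4,z,s)[:2] for x,y in P])
def fit(P,z,free):
    q=pix(P,z)
    r=least_squares(lambda c:np.hypot(*(q-c[:2]).T)-(c[2] if free else .0105),[*q.mean(0),.0105]); return r.x,r.fun*1e3
a=fit([(54,194),(154,194),(104,147),(104,242),(70,159),(138,159),(70,229),(138,229)],.074,1)
b=fit([(88,205),(97,190),(110,180),(125,174),(148,175)],.064,0)
print(a,b,b[0]-a[0])
zt=t[2]-.0697; e=pix([(168,335),(214,335),(191,317)],zt); print("nose",e, "tip",e[2]+[.005,0], "off",e[2]+[.005,0]-t[:2])
E
python3 g3.py
```

```text
(array([ 0.5025, -0.0896,  0.0105]), array([ 0.1141,  0.1213, -0.1895, -0.0787, -0.0806,  0.17  ,  0.098 ,
       -0.1546])) (array([ 0.511 , -0.0846,  0.0105]), array([ 0.1619, -0.0265, -0.1735, -0.0182,  0.1433])) [ 0.0085  0.005  -0.    ]
nose [[ 0.5309 -0.0783]
 [ 0.5317 -0.0687]
 [ 0.5273 -0.0731]] tip [ 0.5323 -0.0731] off [ 0.0063 -0.0001]
```

Call:
servo_tool --motion '[[1, [-0.085, -0.047, 0], [-0.0015, 0.0008, 0]], [1, [-0.085, -0.047, 0], [0, 0, 0]], [1, [-0.085, -0.047, 0], [0, 0, 0]], [1, [0, 0, 0], [0, 0, 0]], [1, [0, 0, 0], [0, 0, 0]]]'

```text
clock: 7.05
tcp_pos: [0.5006, -0.089, 0.1596]
orientation: [[0.009, 0.087, 0.996], [-0.002, 0.996, -0.087], [-1.0, -0.001, 0.009]]
ft_force: [-0.5, 0.4, -1.6]
width: 0.0225
```

```bash
cat > k2.py <<'E'
from h import *
np.set_printoptions(precision=4,suppress=True)
for i in range(4):
    s=robot.read_state(); print(s["clock"],s["tcp_pos"],s["orientation"][:,0],s["ft_force"]); im=eyes.camera("wrist")
cv2.imwrite("pics/w6.png",im[:,:,::-1])
E
python3 k2.py
```

```text
7.05 [ 0.5006 -0.089   0.1596] [ 0.0087 -0.0022 -1.    ] [-0.5022  0.3954 -1.5563]
7.1 [ 0.5004 -0.0889  0.1595] [ 0.0083 -0.0023 -1.    ] [ 0.3023  0.4931 -1.6839]
7.15 [ 0.5007 -0.0888  0.1594] [ 0.0082 -0.0022 -1.    ] [-0.0662  0.6141 -2.0776]
7.2 [ 0.5008 -0.0886  0.1592] [ 0.0082 -0.0021 -1.    ] [-0.8371  0.3492 -1.4574]
```

Call:
servo_tool --motion '[[1, [-0.013, 0.024, 0], [0.0007, 0.0026, 0]], [1, [0, 0, -0.04], [0, 0, 0]], [1, [0, 0, -0.04], [0, 0, 0]], [1, [0, 0, -0.03], [0, 0, 0]], [1, [0, 0, 0], [0, 0, 0]]]'

```text
clock: 7.75
tcp_pos: [0.5, -0.0854, 0.1465]
orientation: [[-0.002, 0.085, 0.996], [0.001, 0.996, -0.085], [-1.0, 0.0, -0.002]]
ft_force: [0.1, 0.1, -1.6]
width: 0.0229
```

```bash
python3 k2.py
```

```text
7.75 [ 0.5    -0.0854  0.1465] [-0.0016  0.0006 -1.    ] [ 0.1484  0.0756 -1.6218]
7.8 [ 0.5001 -0.0855  0.1467] [-0.0014  0.0006 -1.    ] [ 0.0021  0.9804 -1.9967]
7.85 [ 0.5002 -0.0855  0.147 ] [-0.0008  0.0005 -1.    ] [ 0.1845 -0.9013 -2.0552]
7.9 [ 0.5004 -0.0856  0.1472] [-0.0005  0.0004 -1.    ] [ 0.2037 -0.7254 -2.1637]
```

```bash
python3 - <<'E'
import cv2,numpy as np
im=cv2.imread("pics/w6.png")
c=im[220:290,275:355]; h=np.clip((c.astype(float)-50)*5,0,255).astype(np.uint8)
cv2.imwrite("pics/z6.png",cv2.resize(np.hstack([c,h]),None,fx=5,fy=5,interpolation=cv2.INTER_CUBIC))
E
```

```text
(no output)
```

View pics/z6.png

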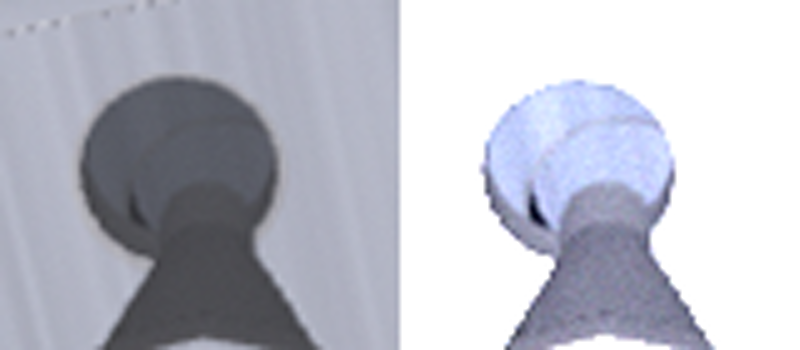

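Tip is about 5.7 mm (x) and 2.5 mm (y) from the hole centre; it should be about 4.25 and 2.5. I'll shift −1.4 mm in x and descend slowly, feeling.

Call:
servo_tool --motion '[[1, [-0.014, 0, 0], [0, 0, 0]], [1, [0, 0, -0.025], [0, 0, 0]], [1, [0, 0, -0.025], [0, 0, 0]], [1, [0, 0, -0.025], [0, 0, 0]], [1, [0, 0, 0], [0, 0, 0]]]'

```text
clock: 8.45
tcp_pos: [0.4992, -0.0858, 0.1397]
orientation: [[0.001, 0.085, 0.996], [0.0, 0.996, -0.085], [-1.0, 0.0, 0.001]]
ft_force: [0.2, -0.2, -2.2]
width: 0.0227
```

Call:
servo_tool --motion '[[1, [0, 0, -0.02], [0, 0, 0]], [1, [0, 0, -0.02], [0, 0, 0]], [1, [0, 0, -0.02], [0, 0, 0]], [1, [0, 0, -0.02], [0, 0, 0]], [1, [0, 0, -0.02], [0, 0, 0]]]'

```text
clock: 8.95
tcp_pos: [0.4994, -0.0858, 0.129]
orientation: [[0.001, 0.085, 0.996], [0.0, 0.996, -0.085], [-1.0, 0.0, 0.001]]
ft_force: [0.5, 0.3, -2.2]
width: 0.0227
```

No contact: the nose is in the flange hole. Now working the taper down diagonally.

Call:
servo_tool --motion '[[1, [0.003, 0.0017, -0.02], [0, 0, 0]], [1, [0.003, 0.0017, -0.02], [0, 0, 0]], [1, [0.003, 0.0017, -0.02], [0, 0, 0]], [1, [0.003, 0.0017, -0.02], [0, 0, 0]], [1, [0.003, 0.0017, -0.02], [0, 0, 0]]]'

```text
clock: 9.45
tcp_pos: [0.4997, -0.0858, 0.1182]
orientation: [[-0.001, 0.086, 0.996], [-0.002, 0.996, -0.086], [-1.0, -0.002, -0.001]]
ft_force: [-1.4, -1.4, 2.7]
width: 0.0228
```

Call:
servo_tool --motion '[[1, [0.008, 0.005, -0.012], [0, 0, 0]], [1, [0.008, 0.005, -0.012], [0, 0, 0]], [1, [0.008, 0.005, -0.012], [0, 0, 0]], [1, [0.008, 0.005, -0.012], [0, 0, 0]]]'

```text
clock: 9.85
tcp_pos: [0.5015, -0.0852, 0.1132]
orientation: [[-0.004, 0.087, 0.996], [-0.006, 0.996, -0.087], [-1.0, -0.006, -0.003]]
ft_force: [-2.3, -2.5, 2.0]
width: 0.023
```

Call:
servo_tool --motion '[[1, [0.006, 0.007, -0.015], [0.001, -0.0006, 0]], [1, [0.006, 0.007, -0.015], [0.001, -0.0006, 0]], [1, [0.006, 0.007, -0.015], [0.001, -0.0006, 0]], [1, [0.006, 0.007, -0.015], [0.001, -0.0006, 0]]]'

```text
clock: 10.25
tcp_pos: [0.5036, -0.0824, 0.1065]
orientation: [[0.003, 0.087, 0.996], [0.007, 0.996, -0.087], [-1.0, 0.007, 0.002]]
ft_force: [-3.2, -2.2, 1.2]
width: 0.0226
```

Call:
servo_tool --motion '[[1, [0.003, 0.002, -0.015], [-0.001, 0.0004, 0]], [1, [0.003, 0.002, -0.015], [-0.001, 0.0004, 0]], [1, [0.003, 0.002, -0.015], [0, 0, 0]], [1, [0.003, 0.002, -0.015], [0, 0, 0]]]'

```text
clock: 10.65
tcp_pos: [0.5049, -0.0823, 0.0999]
orientation: [[0.0, 0.087, 0.996], [-0.002, 0.996, -0.087], [-1.0, -0.001, 0.0]]
ft_force: [-2.9, -5.1, 1.8]
width: 0.0224
```

Call:
servo_tool --motion '[[1, [0.001, 0.002, -0.015], [0, 0, 0]], [1, [0.001, 0.002, -0.015], [0, 0, 0]], [1, [0.001, 0.002, -0.015], [0, 0, 0]]]'

```text
clock: 10.95
tcp_pos: [0.505, -0.083, 0.0956]
orientation: [[-0.0, 0.088, 0.996], [-0.005, 0.996, -0.088], [-1.0, -0.005, 0.0]]
ft_force: [-4.7, -3.9, 4.9]
width: 0.0227
```

Call:
servo_tool --motion '[[1, [0, 0, -0.015], [0.0008, 0, 0]], [1, [0, 0, -0.015], [0.0008, 0, 0]], [1, [0, 0, -0.015], [0, 0, 0]], [1, [0, 0, 0], [0, 0, 0]]]'

```text
clock: 11.35
tcp_pos: [0.5049, -0.0835, 0.0913]
orientation: [[-0.0, 0.088, 0.996], [-0.001, 0.996, -0.088], [-1.0, -0.001, -0.0]]
ft_force: [-2.3, -3.1, 0.3]
width: 0.0229
```

Call:
servo_tool --motion '[[1, [0, 0, -0.015], [0, 0, 0]], [1, [0, 0, -0.015], [0, 0, 0]], [1, [0, 0, -0.015], [0, 0, 0]], [1, [0, 0, -0.01], [0, 0, 0]], [1, [0, 0, -0.01], [0, 0, 0]]]'

```text
clock: 11.85
tcp_pos: [0.5049, -0.0836, 0.0846]
orientation: [[-0.0, 0.088, 0.996], [-0.002, 0.996, -0.088], [-1.0, -0.002, 0.0]]
ft_force: [-4.1, -3.5, 3.5]
width: 0.0228
```

Call:
servo_tool --motion '[[1, [0, 0, -0.01], [0, 0, 0]], [1, [0, 0, -0.01], [0, 0, 0]], [1, [0, 0, -0.01], [0, 0, 0]]]'

```text
clock: 12.15
tcp_pos: [0.5049, -0.0836, 0.0813]
orientation: [[-0.0, 0.088, 0.996], [-0.002, 0.996, -0.088], [-1.0, -0.002, 0.0]]
ft_force: [-4.1, -2.7, 4.2]
width: 0.0228
```

Call:
servo_tool --motion '[[1, [0, 0, -0.007], [0, 0, 0]], [1, [0, 0, -0.007], [0, 0, 0]]]'

```text
clock: 12.35
tcp_pos: [0.5049, -0.0836, 0.0801]
orientation: [[-0.0, 0.088, 0.996], [-0.002, 0.996, -0.088], [-1.0, -0.002, 0.0]]
ft_force: [-4.8, -4.1, 6.4]
width: 0.0229
```

```bash
cat > k3.py <<'E'
from h import *
np.set_printoptions(precision=4,suppress=True)
s=robot.read_state(); print(s["clock"],s["tcp_pos"],s["ft_force"])
im=snap("wrist","w7.png"); cv2.imwrite("pics/z7.png",cv2.resize(im[150:480,170:480,::-1],None,fx=1.8,fy=1.8))
E
python3 k3.py
```

```text
12.35 [ 0.5049 -0.0836  0.0801] [-4.7574 -4.1124  6.4343]
```

View pics/z7.png

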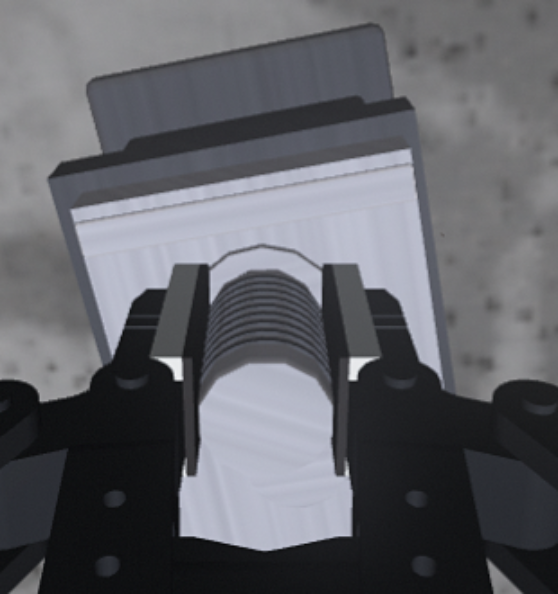

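Call:
servo_tool --motion '[[1, [0, 0, -0.007], [0, 0, 0]], [1, [0, 0, -0.007], [0, 0, 0]]]'

```text
clock: 12.6
tcp_pos: [0.5049, -0.0837, 0.0795]
orientation: [[0.001, 0.088, 0.996], [-0.002, 0.996, -0.088], [-1.0, -0.002, 0.001]]
ft_force: [-4.8, -3.3, 8.7]
width: 0.0225
```

```bash
python3 - <<'E'
from h import *
np.set_printoptions(precision=4,suppress=True)
s=robot.read_state(); im=eyes.camera("wrist"); old=cv2.imread("pics/w7.png")[:,:,::-1]
cv2.imwrite("pics/w8.png",im[:,:,::-1])
g=lambda a:a[270:300,316].mean(1).astype(int)
print(s["tcp_pos"],s["ft_force"]); print(g(old));print(g(im))
for a in(old,im): print(a[340:370,316].mean(1).astype(int))
E
```

```text
[ 0.5049 -0.0837  0.0795] [-4.7548 -3.2905  8.6753]
[190 191 191 192 193 187 187 189 189 187 188 188 187 187 191 142  93 128
 181 193 191 190 190 189 188 187 186 187 189 172]
[189 191 190 192 193 193 186 187 189 188 188 188 188 186 187 190 133 124
 179 192 190 188 189 188 188 187 187 187 189 172]
[ 93  84  81  82  82  83  81  80  85  92  97 119 174 186 182 182 183 183
 183 184 185 185 186 186 188 188 189 190 190 190]
[ 94  85  81  82  80  80  82  81  85  92  97 119 175 185 182 183 183 184
 182 185 185 185 187 187 189 188 189 189 189 191]
```

Comparing the frames, a thin dark gap (about 1 mm) under the collar is still closing and the pin isn't slipping. I'll keep going gently.

Call:
servo_tool --motion '[[1, [0, 0, -0.008], [0, 0, 0]], [1, [0, 0, -0.008], [0, 0, 0]], [1, [0, 0, -0.008], [0, 0, 0]]]'

```text
clock: 12.95
tcp_pos: [0.5049, -0.0837, 0.0791]
orientation: [[0.002, 0.088, 0.996], [-0.002, 0.996, -0.088], [-1.0, -0.002, 0.002]]
ft_force: [-6.1, -3.4, 9.3]
width: 0.0226
```

```bash
cat > k4.py <<'E'
from h import *
np.set_printoptions(precision=4,suppress=True)
s=robot.read_state(); im=eyes.camera("wrist")
print(s["tcp_pos"],s["ft_force"]); print(im[275:303,316].mean(1).astype(int),im[345:356,316].mean(1).astype(int))
E
python3 k4.py
```

```text
[ 0.5049 -0.0837  0.0791] [-6.1294 -3.3981  9.3035]
[193 189 186 188 189 188 188 187 188 187 187 173 148 178 192 192 190 189
 188 188 189 187 186 189 173 114  83  69] [ 82  81  79  87  93  97 119 175 186 182 183]
```

Call:
servo_tool --motion '[[1, [0, 0, -0.012], [0, 0, 0]], [1, [0, 0, -0.012], [0, 0, 0]], [1, [0, 0, 0], [0, 0, 0]]]'

```text
clock: 13.3
tcp_pos: [0.5049, -0.0837, 0.0787]
orientation: [[0.003, 0.088, 0.996], [-0.002, 0.996, -0.088], [-1.0, -0.002, 0.003]]
ft_force: [-4.3, -2.1, 3.2]
width: 0.0226
```

```bash
python3 k4.py
```

```text
[ 0.5049 -0.0837  0.0787] [-4.3442 -2.1271  3.1974]
[193 194 188 187 189 189 188 189 188 188 186 186 188 190 193 191 190 190
 188 188 188 188 187 190 173 114  81  67] [ 83  82  81  86  93 100 118 174 187 183 183]
```

Gap gone: the collar is on the plate. Releasing, rising and travelling to the bolt.

Call:
servo_tool --motion '[[-0.3, [0, 0, 0], [0, 0, 0]], [-0.3, [0, 0, 0], [0, 0, 0]], [-0.3, [0, 0, 0], [0, 0, 0]], [-0.3, [0, 0, 0.1], [0, 0, 0]], [-0.3, [0, 0, 0.3], [0, 0, 0]], [-0.3, [0, 0, 0.4], [0, 0, 0.01]], [-0.3, [0, 0, 0.4], [0, 0, 0.01]], [-0.3, [0.05, 0.3, 0.1], [0, 0, 0.01]], [-0.3, [0.06, 0.4, 0], [0, 0, 0.01]], [-0.3, [0.06, 0.4, 0], [0, 0, 0.01]], [-0.3, [0.06, 0.4, 0], [0, 0, 0.01]], [-0.3, [0.06, 0.4, 0], [0, 0, 0.01]], [-0.3, [0.06, 0.4, 0], [0, 0, 0.01]], [-0.3, [0.06, 0.4, 0], [0, 0, 0.01]], [-0.3, [0.06, 0.4, 0], [0, 0, 0.01]], [-0.3, [0.06, 0.3, 0], [0, 0, 0]], [-0.3, [0, 0.15, 0], [0, 0, 0]], [-0.3, [0, 0, 0], [0, 0, 0]]]'

```text
clock: 15.15
tcp_pos: [0.5669, 0.2936, 0.2258]
orientation: [[0.026, -0.238, 0.971], [0.022, 0.971, 0.237], [-0.999, 0.015, 0.03]]
ft_force: [0.1, 0.0, -0.6]
width: 0.0553
```

```bash
cat > m.py <<'E'
from h import *
np.set_printoptions(precision=4,suppress=True)
s=robot.read_state(); print(s["clock"],s["tcp_pos"],s["orientation"],s["q"])
im=snap("wrist","w9.png")
for t,z in(("bolt",.028),("stand",0)):
    for r in eyes.spot_point("wrist",t)[:2]:
        u,v=r["at"][0]*640,r["at"][1]*480; print(t,r["score"],u,v,onz("wrist",u,v,z,s))
for r in eyes.outline_of("wrist","bolt")[:1]:
    ys,xs=np.nonzero(r["mask"]); print(xs.min(),xs.max(),ys.min(),ys.max())
    x0,y0=xs.min()-12,ys.min()-12; w=max(np.ptp(xs),np.ptp(ys))+24
    c=im[y0:y0+w,x0:x0+w,::-1]; print(x0,y0,w)
    h=np.clip((c.astype(float)-40)*2,0,255).astype(np.uint8)
    cv2.imwrite("pics/z9.png",cv2.resize(np.hstack([c,h]),(800,400),interpolation=cv2.INTER_CUBIC))
E
python3 m.py
```

```text
15.15 [0.5669 0.2936 0.2258] [[ 0.0256 -0.238   0.9709]
 [ 0.0221  0.9711  0.2374]
 [-0.9994  0.0154  0.0302]] [27.147  24.9074  6.2881 69.494   0.4587 13.399 ]
bolt 0.94 278.976 215.088 [0.5908 0.2708 0.028 ]
stand 0.96 300.224 166.79999999999998 [0.5533 0.2792 0.    ]
257 292 213 249
245 201 60
```

```bash
cat > n.py <<'E'
from h import *
from scipy.optimize import least_squares
np.set_printoptions(precision=4,suppress=True)
s=robot.read_state(); c=eyes.calibration("wrist"); f=240/np.tan(np.radians(c["vfov"]/2))
T=np.eye(4);T[:3,:3]=s["orientation"];T[:3,3]=s["tcp_pos"];E=np.linalg.inv(T@np.array(c["T_tool_cam"]))
def proj(P):
    q=P@E[:3,:3].T+E[:3,3]; d=np.c_[q[:,0],-q[:,1]]/-q[:,2:]; d=d*(1+c["k1"]*(d**2).sum(1,keepdims=True)); return d*f+[c["cx"],c["cy"]]
a=np.linspace(0,2*np.pi,72)
m=eyes.outline_of("wrist","bolt")[0]["mask"].astype(np.uint8)
def ren(p):
    o=np.zeros((480,640),np.uint8); P=[]
    for r,z in((.013,.068),(.013,.071)): P.append(proj(np.c_[p[0]+r*np.cos(a),p[1]+r*np.sin(a),0*a+z]))
    cv2.fillPoly(o,[cv2.convexHull(np.round(np.vstack(P)*16).astype(np.int32))],1,shift=4); P=[]
    for z in(.071,.084):
        b=np.radians(p[2])+np.arange(6)*np.pi/3; P.append(proj(np.c_[p[0]+.0104*np.cos(b),p[1]+.0104*np.sin(b),0*b+z]))
    cv2.fillPoly(o,[cv2.convexHull(np.round(np.vstack(P)*16).astype(np.int32))],1,shift=4); return o
best=max(((lambda o:(o&m).sum()/(o|m).sum())(ren((x,y,h))),x,y,h) for x in np.arange(.578,.6,.001) for y in np.arange(.262,.282,.001) for h in range(0,60,6))
print(best,"vertex angle; flats at +30")
# yaw: sharp look at the head, score edges of the top face
g=cv2.cvtColor(cv2.imread("pics/w9.png"),cv2.COLOR_BGR2GRAY).astype(float); gm=np.hypot(cv2.Sobel(g,-1,1,0),cv2.Sobel(g,-1,0,1))
R=[]
for x in np.arange(best[1]-.003,best[1]+.0031,.001):
  for y in np.arange(best[2]-.003,best[2]+.0031,.001):
    for h in range(0,60,3):
      b=np.radians(h)+np.arange(7)*np.pi/3; v=np.c_[x+.0104*np.cos(b),y+.0104*np.sin(b),0*b+.084]
      L=np.vstack([v[i]+(v[i+1]-v[i])*t for i in range(6) for t in np.linspace(0,1,9)[:-1]]); q=proj(L).astype(np.float32)
      R.append((cv2.remap(gm.astype(np.float32),q[:,0],q[:,1],1).mean(),x,y,h))
for r in sorted(R)[::-1][:5]: print(np.array(r))
E
python3 n.py
```

```text
(np.float64(0.927073837739289), np.float64(0.59), np.float64(0.267), 30) vertex angle; flats at +30
[127.7858   0.59     0.267    9.    ]
[125.6458   0.59     0.267    6.    ]
[124.8619   0.59     0.267   12.    ]
[120.523   0.59    0.267  15.   ]
[118.6762   0.59     0.266   12.    ]
```

Call:
servo_tool --motion '[[-0.3, [0.08, -0.08, -0.05], [-0.0035, 0.004, -0.01]], [-0.3, [0.08, -0.08, -0.1], [-0.0035, 0.004, -0.01]], [-0.3, [0.08, -0.09, -0.2], [0, 0, 0]], [-0.3, [0, 0, -0.25], [0, 0, 0]], [-0.3, [0, 0, -0.25], [0, 0, 0]], [-0.3, [0, 0, -0.2], [0, 0, 0]], [-0.3, [0, 0, -0.1], [0, 0, 0]], [-0.3, [0, 0, 0], [0, 0, 0]]]'

```text
clock: 16.2
tcp_pos: [0.5966, 0.2516, 0.103]
orientation: [[-0.004, -0.147, 0.989], [-0.009, 0.989, 0.147], [-1.0, -0.009, -0.005]]
ft_force: [-0.2, -0.3, 0.4]
width: 0.0557
```

Call:
servo_tool --motion '[[-0.3, [-0.06, 0.085, 0], [0.0015, -0.001, 0]], [-0.3, [0, 0.085, 0], [0, 0, 0]], [-0.3, [0, 0, -0.1], [0, 0, 0]], [-0.3, [0, 0, 0], [0, 0, 0]]]'

```text
clock: 16.6
tcp_pos: [0.5924, 0.2704, 0.0949]
orientation: [[0.003, -0.145, 0.989], [-0.002, 0.989, 0.145], [-1.0, -0.003, 0.003]]
ft_force: [-1.1, 0.1, -0.4]
width: 0.0554
```

```bash
cat > p.py <<'E'
from h import *
np.set_printoptions(precision=4,suppress=True)
s=robot.read_state(); print(s["clock"],s["tcp_pos"],s["orientation"][:,0],s["orientation"][:,1])
im=snap("wrist","w10.png")
for r in eyes.spot_point("wrist","bolt")[:2]:
    u,v=r["at"][0]*640,r["at"][1]*480; print(r["score"],u,v,onz("wrist",u,v,.028,s))
for r in eyes.outline_of("wrist","bolt")[:1]:
    ys,xs=np.nonzero(r["mask"]); print(xs.min(),xs.max(),ys.min(),ys.max())
    u=(xs.min()+xs.max())/2; print("flange mid col ->",onz("wrist",u,ys.min()+15,.071,s))
E
python3 p.py
```

```text
16.6 [0.5924 0.2704 0.0949] [ 0.003  -0.0023 -1.    ] [-0.1451  0.9894 -0.0027]
0.82 318.016 252.38400000000001 [0.5903 0.2706 0.028 ]
288 347 256 321
flange mid col -> [0.5833 0.2694 0.071 ]
```

Call:
servo_tool --motion '[[-0.3, [-0.015, 0, -0.07], [0, 0.001, 0]], [-0.3, [0, 0, -0.07], [0, 0, 0]], [-0.3, [0, 0, -0.06], [0, 0, 0]], [-0.3, [0, 0, 0], [0, 0, 0]]]'

```text
clock: 17.15
tcp_pos: [0.5919, 0.2702, 0.0751]
orientation: [[0.002, -0.144, 0.99], [-0.001, 0.99, 0.144], [-1.0, -0.001, 0.002]]
ft_force: [-0.2, 0.1, 0.0]
width: 0.056
```

Call:
servo_tool --motion '[[-0.3, [-0.01, 0, -0.01], [0, 0, 0]], [1, [0, 0, 0], [0, 0, 0]], [1, [0, 0, 0], [0, 0, 0]], [1, [0, 0, 0], [0, 0, 0]], [1, [0, 0, 0], [0, 0, 0]], [1, [0, 0, 0], [0, 0, 0]]]' --force 60

```text
clock: 17.75
tcp_pos: [0.591, 0.27, 0.0741]
orientation: [[0.002, -0.144, 0.99], [-0.001, 0.99, 0.144], [-1.0, -0.002, 0.002]]
ft_force: [-0.6, -0.6, -1.8]
width: 0.0166
```

Call:
servo_tool --motion '[[1, [0, 0, 0.1], [0, 0, 0]], [1, [0, 0, 0.3], [0, 0, 0]], [1, [0, 0, 0.4], [0, 0, 0]], [1, [0, 0, 0.3], [0, 0, 0]], [1, [0.02, -0.3, 0.1], [0, 0, 0]], [1, [0.03, -0.4, 0], [0, 0, 0]], [1, [0.03, -0.4, 0], [0, 0, 0]], [1, [0.03, -0.4, 0], [0, 0, 0]], [1, [0.03, -0.4, 0], [0, 0, 0]], [1, [0.03, -0.4, 0], [0, 0, 0]], [1, [0.03, -0.4, 0], [0, 0, 0]], [1, [0.03, -0.4, 0], [0, 0, 0]], [1, [0.03, -0.3, 0], [0, 0, 0]], [1, [0, 0, 0], [0, 0, 0]]]'

```text
clock: 19.15
tcp_pos: [0.6173, -0.0813, 0.2101]
orientation: [[0.015, -0.149, 0.989], [-0.001, 0.989, 0.149], [-1.0, -0.003, 0.015]]
ft_force: [0.5, 0.1, -1.3]
width: 0.0169
```

```bash
cat > r.py <<'E'
from h import *
np.set_printoptions(precision=4,suppress=True)
s=robot.read_state(); print(s["clock"],s["tcp_pos"],s["orientation"],s["width"],s["ft_force"])
im=snap("wrist","w11.png")
for t,z in(("bolt_hole",.074),("drift_hole",.074),("drift_pin",.014),("bolt",s["tcp_pos"][2]-.046)):
    for r in eyes.spot_point("wrist",t)[:2]:
        u,v=r["at"][0]*640,r["at"][1]*480; print(t,round(r["score"],2),u,v,onz("wrist",u,v,z,s))
E
python3 r.py
```

```text
19.15 [ 0.6173 -0.0813  0.2101] [[ 0.0153 -0.1492  0.9887]
 [-0.001   0.9888  0.1492]
 [-0.9999 -0.0033  0.015 ]] 0.01692349896944897 [ 0.4749  0.0549 -1.3234]
bolt_hole 0.72 335.29600000000005 166.07999999999998 [ 0.5813 -0.0752  0.074 ]
drift_pin 0.76 586.112 54.288000000000004 [0.4831 0.0948 0.014 ]
drift_pin 0.71 337.408 54.384 [ 0.5103 -0.0831  0.014 ]
bolt 0.82 318.4 270.62399999999997 [ 0.6174 -0.0806  0.1641]
```

Call:
servo_tool --motion '[[1, [-0.03, 0.02, -0.1], [0, 0.0024, 0]], [1, [-0.03, 0.02, -0.2], [0, 0.0024, 0]], [1, [-0.02, 0.01, -0.2], [0, 0, 0]], [1, [0, 0, -0.2], [0, 0, 0]], [1, [0, 0, -0.1], [0, 0, 0]], [1, [0, 0, 0], [0, 0, 0]]]'

```text
clock: 20.0
tcp_pos: [0.6068, -0.063, 0.125]
orientation: [[-0.004, -0.166, 0.986], [0.003, 0.986, 0.166], [-1.0, 0.003, -0.004]]
ft_force: [-0.3, -0.5, -0.2]
width: 0.0168
```

```bash
python3 r.py; python3 - <<'E'
import cv2,numpy as np
im=cv2.imread("pics/w11.png")
c=im[130:330,240:400]; h=np.clip((c.astype(float)-40)*4,0,255).astype(np.uint8)
cv2.imwrite("pics/z11.png",cv2.resize(np.hstack([c,h]),None,fx=2.5,fy=2.5,interpolation=cv2.INTER_CUBIC))
E
```

```text
20.0 [ 0.6068 -0.063   0.125 ] [[-0.0041 -0.1659  0.9861]
 [ 0.0025  0.9861  0.1659]
 [-1.      0.0032 -0.0036]] 0.01684600651398284 [-0.3033 -0.5204 -0.1817]
bolt_hole 0.96 295.488 217.82399999999998 [ 0.5838 -0.0766  0.074 ]
drift_pin 0.73 632.128 67.584 [0.4841 0.0935 0.014 ]
drift_pin 0.7 308.672 59.088 [ 0.5099 -0.0834  0.014 ]
bolt 0.62 317.504 272.11199999999997 [ 0.6068 -0.0624  0.079 ]
```

View pics/z11.png

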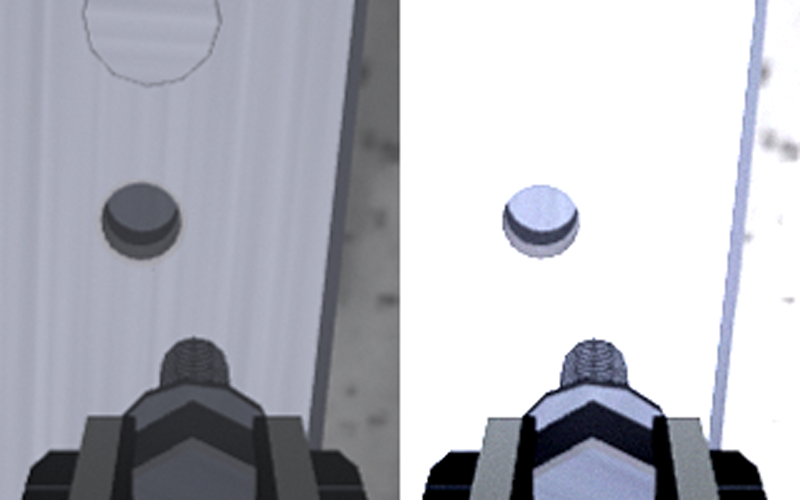

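```bash
python3 - <<'E'
from h import *
np.set_printoptions(precision=4,suppress=True)
s=robot.read_state(); p=lambda x,y,z:onz("wrist",240+x/2.5-.4,130+y/2.5-.4,z,s)
H=p(141,221,.074); print(s["tcp_pos"],s["orientation"][:,0]); print("hole",H,p(101,221,.074)-p(181,221,.074))
zt=s["tcp_pos"][2]-.046; e=p(195,338,zt); t=e+np.array([.0035,.0006,0]); print("tip",t,"move",H-t)
E
```

```text
[ 0.6093 -0.0641  0.1281] [ 0.002   0.0017 -1.    ]
hole [ 0.5874 -0.0776  0.074 ] [ 0.0025 -0.0149  0.    ]
tip [ 0.6095 -0.0636  0.0821] move [-0.022  -0.014  -0.0081]
```

Call:
servo_tool --motion '[[1, [-0.085, -0.043, 0], [0, 0, 0]], [1, [-0.085, -0.043, 0], [0, 0, 0]], [1, [-0.085, -0.043, 0], [0, 0, 0]], [1, [0, 0, 0], [0, 0, 0]]]'

```text
clock: 20.65
tcp_pos: [0.5827, -0.0788, 0.1304]
orientation: [[0.006, -0.164, 0.986], [0.001, 0.986, 0.164], [-1.0, -0.0, 0.006]]
ft_force: [0.3, -0.6, -1.6]
width: 0.0169
```

Call:
servo_tool --motion '[[1, [0.012, 0.018, -0.02], [0, 0.0019, 0]], [1, [0, 0, -0.04], [0, 0, 0]], [1, [0, 0, -0.03], [0, 0, 0]], [1, [0, 0, 0], [0, 0, 0]]]'

```text
clock: 21.05
tcp_pos: [0.5842, -0.0773, 0.1211]
orientation: [[0.001, -0.163, 0.987], [0.001, 0.987, 0.163], [-1.0, 0.001, 0.001]]
ft_force: [-0.4, 1.1, -0.8]
width: 0.0171
```

Call:
servo_tool --motion '[[1, [0, 0, -0.02], [0, 0, 0]], [1, [0, 0, -0.02], [0, 0, 0]], [1, [0, 0, -0.02], [0, 0, 0]], [1, [0, 0, -0.02], [0, 0, 0]]]'

```text
clock: 21.45
tcp_pos: [0.5846, -0.0769, 0.1121]
orientation: [[0.0, -0.164, 0.987], [0.001, 0.987, 0.164], [-1.0, 0.001, 0.001]]
ft_force: [-0.4, -0.4, -1.4]
width: 0.0169
```

Call:
servo_tool --motion '[[1, [0, 0, -0.02], [0, 0, 0]], [1, [0, 0, -0.02], [0, 0, 0]], [1, [0, 0, -0.02], [0, 0, 0]], [1, [0, 0, -0.02], [0, 0, 0]], [1, [0, 0, -0.02], [0, 0, 0]]]'

```text
clock: 21.95
tcp_pos: [0.5846, -0.0769, 0.1012]
orientation: [[0.0, -0.164, 0.986], [0.001, 0.986, 0.164], [-1.0, 0.001, 0.001]]
ft_force: [-0.3, 0.1, -0.5]
width: 0.0166
```

Call:
servo_tool --motion '[[1, [0, 0, -0.02], [0, 0, 0]], [1, [0, 0, -0.02], [0, 0, 0]], [1, [0, 0, -0.02], [0, 0, 0]], [1, [0, 0, -0.02], [0, 0, 0]], [1, [0, 0, -0.02], [0, 0, 0]], [1, [0, 0, -0.02], [0, 0, 0]], [1, [0, 0, -0.015], [0, 0, 0]]]'

```text
clock: 22.65
tcp_pos: [0.5846, -0.0769, 0.0864]
orientation: [[0.0, -0.164, 0.987], [0.001, 0.987, 0.164], [-1.0, 0.001, 0.001]]
ft_force: [0.3, 0.1, -0.4]
width: 0.0167
```

Call:
servo_tool --motion '[[1, [0, 0, -0.015], [0, 0, 0]], [1, [0, 0, -0.015], [0, 0, 0]], [1, [0, 0, -0.01], [0, 0, 0]], [1, [0, 0, -0.01], [0, 0, 0]]]'

```text
clock: 23.05
tcp_pos: [0.5846, -0.0769, 0.0809]
orientation: [[0.0, -0.164, 0.987], [0.001, 0.987, 0.164], [-1.0, 0.001, 0.0]]
ft_force: [-0.2, 0.6, -1.2]
width: 0.0166
```

Call:
servo_tool --motion '[[1, [0, 0, -0.007], [0, 0, 0]], [1, [0, 0, -0.007], [0, 0, 0]]]'

```text
clock: 23.25
tcp_pos: [0.5846, -0.0769, 0.0794]
orientation: [[0.0, -0.164, 0.987], [0.001, 0.987, 0.164], [-1.0, 0.001, 0.001]]
ft_force: [-0.5, 0.3, -0.7]
width: 0.017
```

Call:
servo_tool --motion '[[1, [0, 0, -0.006], [0, 0, 0]], [1, [0, 0, -0.006], [0, 0, 0]]]'

```text
clock: 23.45
tcp_pos: [0.5845, -0.077, 0.0784]
orientation: [[0.0, -0.164, 0.987], [0.001, 0.987, 0.164], [-1.0, 0.001, 0.0]]
ft_force: [-2.0, -0.0, 3.0]
width: 0.0168
```

```bash
cat > v.py <<'E'
from h import *
np.set_printoptions(precision=4,suppress=True)
s=robot.read_state(); im=eyes.camera("wrist"); print(s["tcp_pos"],s["ft_force"])
cv2.imwrite("pics/w%d.png"%int(s["clock"]*100),im[:,:,::-1])
for c in(310,318): print(im[266:312,c].mean(1).astype(int))
E
python3 v.py
```

```text
[ 0.5845 -0.077   0.0784] [-2.0102 -0.0017  2.9786]
[169 170 169 169 168 168 169 168 169 168 169 168 170 167 169 170 167 100
  51  76  84  84  82  82  84  83  84  68  46  44  45  45  45  46  46  44
  44  45  45  45  43  44  67  77  75  75]
[168 169 169 170 171 169 169 170 169 170 169 169 169 168 170 173 124  59
  70  86  88  87  87  88  73  51  47  47  47  47  47  45  46  46  45  47
  46  45  47  68  78  77  78  81  81  81]
```

Call:
servo_tool --motion '[[1, [0, 0, -0.007], [0, 0, 0]], [1, [0, 0, -0.007], [0, 0, 0]]]'

```text
clock: 23.7
tcp_pos: [0.5844, -0.077, 0.0781]
orientation: [[0.001, -0.164, 0.987], [0.001, 0.987, 0.164], [-1.0, 0.001, 0.001]]
ft_force: [-2.7, -0.0, 6.0]
width: 0.0166
```

```bash
python3 v.py
```

```text
[ 0.5844 -0.077   0.0781] [-2.7194 -0.0278  5.9999]
[168 169 169 169 168 169 168 169 170 168 167 169 168 168 168 169 172 125
  65  74  85  82  83  82  84  82  85  66  48  44  44  45  45  46  45  46
  44  45  45  44  42  48  68  76  74  73]
[169 169 169 167 170 169 170 169 169 169 168 170 169 170 168 173 160  96
  66  84  88  87  86  88  79  56  46  45  47  47  46  47  47  46  46  45
  46  44  46  66  79  78  78  80  80  79]
```

Call:
servo_tool --motion '[[1, [0, 0, -0.012], [0, 0, 0]], [1, [0, 0, -0.012], [0, 0, 0]]]'

```text
clock: 23.95
tcp_pos: [0.5844, -0.077, 0.0776]
orientation: [[0.002, -0.164, 0.987], [0.001, 0.987, 0.164], [-1.0, 0.0, 0.002]]
ft_force: [-3.2, 1.2, 9.6]
width: 0.0169
```

```bash
python3 v.py
```

```text
[ 0.5844 -0.077   0.0776] [-3.2454  1.1623  9.5555]
[168 169 168 170 170 169 169 168 168 168 169 167 168 167 168 169 169 174
 128  83  84  84  83  83  84  85  85  71  49  44  45  46  46  45  47  46
  46  44  44  44  42  57  72  76  73  75]
[168 167 168 168 167 169 168 169 169 168 167 168 170 170 168 169 172 154
 100  80  86  86  88  88  79  58  47  47  46  46  47  47  46  46  46  47
  45  45  51  71  78  76  78  81  81  80]
```

Call:
servo_tool --motion '[[1, [0, 0, -0.014], [0, 0, 0]], [1, [0, 0, -0.014], [0, 0, 0]], [1, [0, 0, 0], [0, 0, 0]]]'

```text
clock: 24.3
tcp_pos: [0.5845, -0.077, 0.0784]
orientation: [[0.004, -0.164, 0.987], [0.0, 0.987, 0.164], [-1.0, -0.0, 0.004]]
ft_force: [-1.3, 0.1, 2.2]
width: 0.0169
```

```bash
python3 v.py
```

```text
[ 0.5845 -0.077   0.0784] [-1.3257  0.0794  2.1546]
[168 169 169 170 168 169 168 169 168 168 168 169 168 168 168 170 175 114
  56  75  84  83  84  83  84  83  84  68  47  45  44  46  46  47  45  47
  44  46  46  43  44  45  67  75  74  74]
[169 170 169 170 167 169 168 170 169 169 168 168 169 169 170 173 132  69
  69  85  87  87  88  87  74  52  45  46  48  44  47  46  45  46  44  45
  47  44  45  68  77  77  76  80  82  82]
```

Call:
servo_tool --motion '[[-0.3, [0, 0, 0], [0, 0, 0]], [-0.3, [0, 0, 0], [0, 0, 0]], [-0.3, [0, 0, 0], [0, 0, 0]], [-0.3, [0, 0, 0.1], [0, 0, 0]], [-0.3, [0, 0, 0.3], [0, 0, 0]], [-0.3, [0, 0, 0.3], [0, 0, 0]], [-0.3, [0, 0, 0.2], [0, 0, 0]], [-0.3, [0, 0, 0], [0, 0, 0]]]'

```text
clock: 25.15
tcp_pos: [0.5839, -0.0769, 0.171]
orientation: [[0.002, -0.164, 0.987], [0.001, 0.987, 0.164], [-1.0, 0.0, 0.002]]
ft_force: [0.0, -0.1, -0.0]
width: 0.0556
```

```bash
cat > x.py <<'E'
from h import *
np.set_printoptions(precision=4,suppress=True)
s=robot.read_state(); print(s["clock"],s["tcp_pos"],s["orientation"][:,0],s["width"],s["ft_force"])
im=snap("wrist","w12.png"); cams={}
c=eyes.calibration("wrist"); f=240/np.tan(np.radians(c["vfov"]/2))
T=np.eye(4);T[:3,:3]=s["orientation"];T[:3,3]=s["tcp_pos"];E=np.linalg.inv(T@np.array(c["T_tool_cam"]))
def proj(P):
    q=P@E[:3,:3].T+E[:3,3]; d=np.c_[q[:,0],-q[:,1]]/-q[:,2:]; d=d*(1+c["k1"]*(d**2).sum(1,keepdims=True)); return d*f+[c["cx"],c["cy"]]
a=np.linspace(0,2*np.pi,72)
def ren(x,y,z,parts):
    o=np.zeros((480,640),np.uint8)
    for r,z0,z1 in parts:
        P=np.vstack([proj(np.c_[x+r*np.cos(a),y+r*np.sin(a),0*a+z+h]) for h in(z0,z1)])
        cv2.fillPoly(o,[cv2.convexHull(np.round(P*16).astype(np.int32))],1,shift=4)
    return o
for t,x,y,z,parts in(("bolt",.5845,-.077,.034,((.013,.040,.043),(.0098,.043,.056))),("drift_pin",.511,-.0836,.014,((.016,.06,.065),(.012,.065,.101)))):
    for r in eyes.spot_point("wrist",t)[:3]: print(t,round(r["score"],2),onz("wrist",r["at"][0]*640,r["at"][1]*480,z,s))
    for r in eyes.outline_of("wrist",t)[:3]:
        m=r["mask"].astype(np.uint8); ys,xs=np.nonzero(m); print(" mask",xs.min(),xs.max(),ys.min(),ys.max())
        if t=="drift_pin" and onz("wrist",xs.mean(),ys.mean(),.1,s)[1]>0: continue
        R=[]
        for h in np.arange(-.004,.016,.002):
            R.append(max(((lambda o:(o&m).sum()/(o|m).sum())(ren(x+dx,y+dy,z+h,parts)),round(dx,4),round(dy,4),round(h,4)) for dx in np.arange(-.006,.0061,.001) for dy in np.arange(-.004,.0041,.001)))
        for q in R: print("  ",np.array(q))
E
python3 x.py
```

```text
25.15 [ 0.5839 -0.0769  0.171 ] [ 0.0024  0.0007 -1.    ] 0.05555733567744383 [ 0.0102 -0.0569 -0.0183]
bolt 0.67 [ 0.5848 -0.075   0.034 ]
 mask 296 338 219 262
   [ 0.882  0.001  0.001 -0.004]
   [ 0.8658  0.      0.001  -0.002 ]
   [0.8545 0.     0.001  0.    ]
   [ 0.8365 -0.001   0.001   0.002 ]
   [ 0.8218 -0.001   0.001   0.004 ]
   [ 0.8091 -0.002   0.      0.006 ]
   [ 0.7963 -0.002   0.      0.008 ]
   [ 0.7821 -0.002   0.      0.01  ]
   [ 0.7698 -0.004   0.001   0.012 ]
   [ 0.7552 -0.005  -0.002   0.014 ]
drift_pin 0.6 [ 0.511  -0.0849  0.014 ]
drift_pin 0.55 [0.4841 0.0928 0.014 ]
 mask 296 356 73 135
   [ 0.9429 -0.002  -0.001  -0.004 ]
   [ 0.9352 -0.001  -0.001  -0.002 ]
   [ 0.9315 -0.001  -0.001   0.    ]
   [ 0.9201 -0.001  -0.001   0.002 ]
   [ 0.9043 -0.001  -0.001   0.004 ]
   [ 0.8888 -0.001  -0.001   0.006 ]
   [ 0.8759 -0.001   0.      0.008 ]
   [ 0.8608 -0.001  -0.001   0.01  ]
   [ 0.8423 -0.001  -0.002   0.012 ]
   [ 0.8314 -0.001  -0.001   0.014 ]
 mask 591 639 94 130
```

Both outlines fit best at the seated height. As a last check, and to seat it if it's slightly high, I'll touch the bolt head softly with shut fingers.

Call:
servo_tool --motion '[[1, [0, 0, -0.1], [0, 0, 0]], [1, [0, 0, -0.2], [0, 0, 0]], [1, [0, 0, -0.2], [0, 0, 0]], [1, [0, 0, -0.1], [0, 0, 0]], [1, [0, 0, -0.05], [0, 0, 0]], [1, [0, 0, 0], [0, 0, 0]]]'

```text
clock: 26.0
tcp_pos: [0.5762, -0.0759, 0.0914]
orientation: [[-0.017, -0.164, 0.986], [0.003, 0.987, 0.164], [-1.0, 0.006, -0.016]]
ft_force: [-0.3, -0.7, 0.2]
width: -0.0
```

Call:
servo_tool --motion '[[1, [0, 0, 0.05], [0, -0.005, 0]], [1, [0.08, -0.01, 0.01], [0, 0, 0]], [1, [0, 0, 0], [0, 0, 0]]]'

```text
clock: 26.3
tcp_pos: [0.586, -0.0771, 0.0994]
orientation: [[0.003, -0.164, 0.986], [0.003, 0.986, 0.164], [-1.0, 0.002, 0.003]]
ft_force: [0.6, 0.2, -0.2]
width: -0.0002
```

Call:
servo_tool --motion '[[1, [0, 0, -0.02], [0, 0, 0]], [1, [0, 0, -0.02], [0, 0, 0]], [1, [0, 0, -0.015], [0, 0, 0]], [1, [0, 0, -0.01], [0, 0, 0]], [1, [0, 0, -0.01], [0, 0, 0]]]'

```text
clock: 26.8
tcp_pos: [0.5877, -0.0773, 0.0931]
orientation: [[0.007, -0.164, 0.986], [0.002, 0.986, 0.164], [-1.0, 0.001, 0.007]]
ft_force: [-0.3, -0.7, 0.4]
width: -0.0003
```

Call:
servo_tool --motion '[[1, [0, 0, -0.01], [0, 0, 0]], [1, [0, 0, -0.01], [0, 0, 0]], [1, [0, 0, -0.01], [0, 0, 0]]]'

```text
clock: 27.1
tcp_pos: [0.5873, -0.0773, 0.0896]
orientation: [[0.006, -0.164, 0.986], [0.003, 0.986, 0.164], [-1.0, 0.002, 0.006]]
ft_force: [0.0, 0.1, 0.5]
width: 0.0
```

With no contact down to 89.6 mm, the head top is at or below its seated height of 90 mm, so the bolt is home. Retreating and handing in.

Call:
servo_tool --motion '[[1, [0, 0, 0.1], [0, 0, 0]], [1, [0, 0, 0.3], [0, 0, 0]], [1, [0, 0, 0.4], [0, 0, 0]], [1, [0, 0, 0.3], [0, 0, 0]], [1, [0, 0, 0], [0, 0, 0]], [1, [0, 0, 0], [0, 0, 0]]]'

```text
clock: 27.7
tcp_pos: [0.5855, -0.077, 0.2054]
orientation: [[0.004, -0.164, 0.986], [0.003, 0.986, 0.164], [-1.0, 0.002, 0.005]]
ft_force: [-0.5, 0.8, -0.5]
width: -0.0
```

```bash
python3 - <<'E'
from h import *
s=robot.read_state(); print(s["tcp_pos"],s["ft_force"]); eyes.camera("wrist")
for t,z in(("bolt",.034),("drift_pin",.014)):
    for r in eyes.spot_point("wrist",t)[:2]: print(t,r["score"],onz("wrist",r["at"][0]*640,r["at"][1]*480,z,s))
print(close_job())
E
```

```text
[ 0.58549055 -0.07701256  0.20538164] [-0.48302071  0.79710412 -0.47716792]
bolt 0.56 [ 0.58620431 -0.0744732   0.034     ]
drift_pin 0.56 [ 0.51078353 -0.0824948   0.014     ]
drift_pin 0.56 [0.48289741 0.09458558 0.014     ]
the job is handed in; nothing more can be done
None
```

The drift pin and the hex bolt both look fully home and released, and I handed the job in at about 28 s of the 69 s allowed.

**Drift pin:** The wrist camera showed the casing hole about 10 mm out, towards +x and +y. I put the nose into the overlap without touching anything, then worked the taper down diagonally. Wrist force stayed within about 12 N in the readings at the end of each move. In the camera, the gap under the collar closed completely.

**Bolt:** It entered both holes without contact, and seating it took up to about 10 N vertically. Afterwards I lowered the shut fingers over the head and met nothing down to 89.6 mm, where the seated head top should be about 90 mm.

**Final check:** At the end the arm was clear. The networks put the pin and bolt tips about 1.5 and 2.7 mm from where I released them, and 76 mm apart against a nominal 75 mm.

**What disagreed or was not checked:**
- The pin seated about 5 mm lower on the tool, and the bolt 1.5 to 2 mm lower, than I worked out from the grasp in the stand. I went by contact and the camera instead.
- The outlines fitted best at or just below seated height, so they do not settle the last 1 to 2 mm.
- I did not measure the bush and the oil can again, but no move went near them.

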